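# Refit the cleaned lens of the bench magnifier in its three-claw mount

## Robot

A 6-joint arm with a two-finger parallel gripper is mounted at the origin on a cart in front of the work surface, level with it; the furniture and walls round the work are solid. World frame = base frame: x ahead of the robot, y to its left, z up, the work surface at z = 0. Lengths are in mm, angles in rad, forces in N, time in s.
With the tool pointing down it reaches from about 400 to 825 mm from the base axis. Payload 7 kg.
Tool frame: the origin (TCP) lies on the centre line of the jaws, within the pads' length; the fingertips stand tip_reach ahead of it and the grasp point (between the pads) lies 2 mm behind it (tip_reach is the distance from the TCP to the fingertips, in mm); x points along the fingers, z is the direction in which the jaws open and shut, and the axes are right-handed (so a half turn about x gives the same grasp; the last joint's range is limited). The gripper opens to 88 mm and grips with 3 to 60 N. Pads are 19 mm wide; open, the fingers measure 130 mm over their backs; the gripper's body (78 mm by 193 mm) begins 47 mm behind the grasp point.
Start: joints at [-0.831, 0.359, 0.012, 0, -1.224, -0.288], TCP at [294.667, -607.262, 243.561] pointing down, gripper open.
Joint ranges: [-3.07, 3.07], [-1.43, 2.12], [-1.02, 1.25], [-3.03, 1.67], [-3.05, -0], [-3.03, 3.03]. Speed limits (rad/s): [2.39, 2.39, 3.01, 3.14, 3.14, 3.14].

## Interface

Orientations are given as a unit quaternion [w, x, y, z].
In Python, from rig import observe, capture, camera_model, close_job, recognise, tip_reach gives the robot as it stands.
- The arm moves only by the shell command python3 -m jog 'ROWS' [FORCE]. ROWS is text: rows parted by semicolons, each of 7 numbers parted by spaces: the closure, from 0 (fully open) to 1 (shut), then the shift along the tool's x, y, z in mm, then the turn, a rotation vector about the tool's x, y, z in degrees. A call has 1 to 12 rows; each row shifts and turns the commanded pose from where the row before left it, along the tool's axes as they then stand; what a row does not reach is not made up. A row lasts 1/12 s, in which the tool goes at most 41.7 mm and 7.16 degrees, less where a joint would pass 70% of its speed; a pose out of reach is approached as far as the arm can. A call with a gripper value outside its range is refused whole. The fingers move at their own pace and stop on an object; FORCE is the grip in N (left out, the last holds). Time passes only in rows, so rows that do not move let the fingers close. It gives the time, the measured TCP pose, the force and the opening at its end, in the units of the state.
- observe(): the state, without advancing time (a new reading comes with each control period).
- capture(name): name is "side" or "top" or "wrist"; returns (picture, depth): 400x640x3 uint8, red, green, blue; 400x640 float32, mm along the optical axis (not along the pixel's ray), 0 where there is no reading.
- camera_model(name): a dict with "fx", "fy", "cx", "cy" (pixels), "R" (3x3) and "t" (3): a world point X has camera coordinates R X + t. Camera axes: x right, y down, z forward; pixel columns grow to the right and rows downward; lengths in mm; the calibration is good to about 2 mm. A picture is of the moment at which its call begins: read the wrist's pose just before it. camera_model takes no time and is no camera call; for the wrist camera it gives the pose at the moment of the call.
- close_job(): hands the job in, once; it reports no verdict.
Trained networks look in the newest picture that a camera, given by its name, has taken for a name from the list of things; names that differ only in an ending like _2 or _b are one class to them, and where a whole thing is asked for, a point or a joint stands for the part that bears it (a point fixed in the world has none). Each returns a list of dicts, best first, with "score" (0 to 1); they miss things now and then, are a little off and sometimes report something else, mostly with a low value. They report only what shows in the picture. A call takes as long as a camera call. They do not tell look-alikes from the thing itself.
- recognise(camera, label): "bbox" ([centre column, centre row, width, height] in pixels, round what is visible of it).
The state is a dict: "clock": time; "joint_positions": joint angles; "dq": joint speeds; "tau": joint torques, N m; "ee_pos": TCP position; "tcp_rot": TCP orientation; "wrist_force": force on the tool from outside, world axes, zero at the start; "wrist_torque": the same for the moment, N m; "grip_width": finger opening in mm.
Only numpy, scipy, OpenCV 4.12 (cv2) and the standard library are available. Lean on these libraries where they do the work, as an engineer would, in place of code of your own. Each camera call takes 0.05 s, during which the arm holds its last target. There are 200 camera calls.

## Task

The magnifier's lens has been cleaned and lies on the cork ring. Put it back into the three-claw mount of the stand: push its rim back against the sprung rear claw, lower it flat onto the rests and let the spring carry it forward under the lips of the two front claws, so that all three claws bear on it and it cannot rock. It is glass, so be gentle: do not drive the sprung claw hard onto its stop or jam the lens on the claws or rests, and leave the specimen under the magnifier and the brush where they are.

Things in the scene. Friction and masses are not known exactly. Their poses are not given: they have to be found in the camera images.
- lens_cell: Magnifier lens: clear glass in a black polished round cell, 58 mm diameter, 12 mm thick; upper edge bevelled 2.5 mm at 45 degrees, lower edge square, so the rim is upright for 9.5 mm from below; 0.09 to 0.15 kg. Origin: centre of its underside, z up. Lies flat on the cork ring, bevel up, underside 24 mm above the worktop. Grip it across the rim (20 to 30 N holds it).
- cork_ring: Loose cork ring under the lens, 52 mm across at the foot, 48 mm at the top, 24 mm high. Origin: centre of its underside.
- stand: Fixed magnifier stand: dark base plate 190 x 120 x 14 mm, steel column near its rear end, and on it a boss with a black ring-shaped head (90 mm across, ring 26 to 34 mm below the seat) carrying the empty three-claw mount. Origin: on the worktop below seat_mid; x level from mount to column (rear), y left, z up. Left and right of the mount fingers have room down to the ring.
- seat_mid (a point): Mid-range place for the centre of the lens's underside, 105 mm above the worktop; axes as the stand's. The clamped head was left anywhere within 15 mm of it along the stand's x and within 4 mm in height (y is true); its place is not reported: feel for it. Three rests, one rear and two front, carry the lens at the true seat's height. Claws and rests have slippery PTFE faces.
- spring_mid (a point): Free face of the sprung rear claw, head in mid-range (it moves with the seat): 25 mm along +x from seat_mid, 14 mm above it. Upright plate 16 mm wide, 1 to 34 mm above the seat; slides along +x to a hard stop at 12 mm. Spring: 2.8 N at first touch, 6 N at 4 mm (lens seated), 10.4 N at 9.5 mm, 12.4 N at 12 mm. The lens fits down past the front lips only with it 9 to 12 mm back.
- front_mid (a point): Midway between the tops of the two front claws, head in mid-range: 24 mm along -x from seat_mid, 16 mm above it. The claws are fixed to the head, 10 mm wide, at 34 degrees either side of -x seen from the seat's centre, no farther out than 26 mm left and right. Each has a lip, its top 16 mm above the seat, that slopes at 45 degrees onto the upper bevel of the seated lens and reaches 3.5 mm in over its rim.
- specimen: Pale pink feldspar piece, about 51 x 57 x 42 mm, lying loose on the stand's base plate under the mount. Origin: its underside. To be left alone.
- lens_brush: Flat brush, 175 mm long, 36 mm wide, 11 mm high, wooden handle, lying loose on the worktop. Origin: its underside. To be left alone.
Things that resemble listed ones, but are neither listed nor needed, are in the scene too. What is shaped like the lens_cell but red is not meant.

How it is judged (in metres and radians):
At the end, for the whole second after the job is handed in: The lens is at rest in the mount within 2 degrees of level; each front claw's lip presses on it with over 1 N, the sprung claw with over 1.5 N, and it presses on both front rests with over 0.3 N; specimen and brush have moved less than 15 and 20 mm (angle between lens_cell's own z axis and vertical below 0.035 rad and contact force between each of front_claw_left, front_claw_right and lens_cell above 1 N and contact force between each of rest_left, rest_right and lens_cell above 0.3 N and contact force between spring_claw and lens_cell above 1.5 N and linear speed of lens_cell below 0.01 m/s and distance of specimen from where it was at the start of the episode below 0.015 m and distance of lens_brush from where it was at the start of the episode below 0.02 m); the robot touches nothing.
It fails at once if the lens is driven against the sprung claw with more than 16 N (the claw rammed onto its stop) (contact force between spring_claw and lens_cell above 16 N).
It fails at once if the lens is jammed on a front claw or rammed onto a rest with more than 20 N (contact force between any of front_claw_left, front_claw_right, rest_left, rest_right, rest_rear and lens_cell above 20 N).
It fails at once if the specimen is knocked away (more than 15 mm) or the brush (more than 20 mm) (distance of specimen from where it was at the start of the episode above 0.015 m or distance of lens_brush from where it was at the start of the episode above 0.02 m).
It also fails if it takes over 67 s, if anything falls off the work surface, if the arm or the gripper's body presses on something with over 40 N, if the wrist force passes 120 N, or if a joint passes its speed limit or range.

## Working session

There is one attempt and no reset: what is moved stays moved. The work goes in short steps, Python scripts to look and compute and a shell command to move; the robot and the scene stay as the last step left them, time stands still between calls to the robot, and variables do not carry over. Pictures are saved under pics/ and viewed, about 8 in all and at most 12, crops included, and the job is handed in when it is done.

```bash
mkdir -p pics; ls; python3 - <<'E'
from rig import *
import cv2, numpy as np
s=observe(); print({k:np.round(v,3).tolist() for k,v in s.items()}); print(tip_reach if not callable(tip_reach) else tip_reach())
ims=[]
for n in("side","top"):
    p,d=capture(n); cv2.imwrite(f"pics/{n}0.png",p[:,:,::-1]); np.save(f"pics/{n}0.npy",d)
    m=camera_model(n); print(n,{k:np.round(v,3).tolist() for k,v in m.items()})
    for l in("lens_cell","cork_ring","stand","specimen","lens_brush","spring_mid","front_mid"):
        print(l,[(round(r["score"],2),np.round(r["bbox"]).tolist()) for r in recognise(n,l)][:4])
print(observe()["clock"])
E
```

```text
pics
{'clock': 0.0, 'joint_positions': [-0.831, 0.359, 0.011, -0.0, -1.224, -0.288], 'dq': [-0.0, -0.002, 0.001, -0.001, -0.0, 0.001], 'tau': [0.0, -58.273, 29.306, 6.998, 0.007, -0.0], 'ee_pos': [294.469, -606.861, 242.635], 'tcp_rot': [0.376, -0.599, 0.375, 0.6], 'wrist_force': [0.443, 0.486, -0.105], 'wrist_torque': [-0.022, 0.005, -0.018], 'grip_width': 87.668}
17.0
side {'fx': 383.449, 'fy': 383.449, 'cx': 316.682, 'cy': 196.72, 'R': [[1.0, 0.012, 0.015], [0.019, -0.618, -0.786], [-0.001, 0.786, -0.618]], 't': [-470.806, 76.498, 906.821]}
lens_cell [(0.83, [309.0, 292.0, 27.0, 25.0]), (0.82, [325.0, 336.0, 31.0, 32.0]), (0.73, [359.0, 290.0, 34.0, 26.0]), (0.71, [333.0, 224.0, 21.0, 28.0])]
cork_ring [(0.65, [322.0, 355.0, 18.0, 9.0])]
stand [(0.87, [351.0, 225.0, 102.0, 76.0]), (0.16, [326.0, 338.0, 32.0, 33.0])]
specimen [(0.69, [333.0, 226.0, 20.0, 26.0])]
lens_brush [(0.81, [318.0, 161.0, 30.0, 33.0])]
spring_mid [(0.84, [351.0, 223.0, 106.0, 75.0])]
front_mid [(0.71, [352.0, 222.0, 104.0, 76.0])]
top {'fx': 448.482, 'fy': 448.482, 'cx': 315.673, 'cy': 198.033, 'R': [[0.023, -1.0, 0.014], [-0.996, -0.024, -0.089], [0.09, -0.012, -0.996]], 't': [-9.584, 471.862, 1089.704]}
lens_cell [(0.93, [433.0, 236.0, 28.0, 28.0]), (0.79, [434.0, 197.0, 28.0, 21.0]), (0.67, [384.0, 165.0, 28.0, 22.0]), (0.62, [390.0, 206.0, 24.0, 23.0])]
cork_ring []
stand [(0.89, [316.0, 168.0, 70.0, 98.0])]
specimen [(0.55, [317.0, 183.0, 17.0, 14.0])]
lens_brush [(0.98, [194.0, 199.0, 68.0, 37.0]), (0.43, [317.0, 183.0, 17.0, 13.0])]
spring_mid [(0.91, [318.0, 170.0, 68.0, 95.0])]
front_mid [(0.6, [318.0, 170.0, 68.0, 91.0])]
0.8
```

```bash
python3 - <<'E'
import cv2, numpy as np
a=cv2.imread("pics/top0.png")[100:280,140:480]; a=cv2.resize(a,None,fx=2.3,fy=2.3,interpolation=2)[:,:780]
b=cv2.imread("pics/side0.png")[120:380,260:430]; b=cv2.resize(b,None,fx=3,fy=3)
cv2.imwrite("pics/a.png",a); cv2.imwrite("pics/b.png",b[:600] if 0 else cv2.resize(cv2.imread("pics/side0.png")[170:370,270:430],None,fx=3,fy=3,interpolation=2))
E
```

```text
(no output)
```

View pics/a.png

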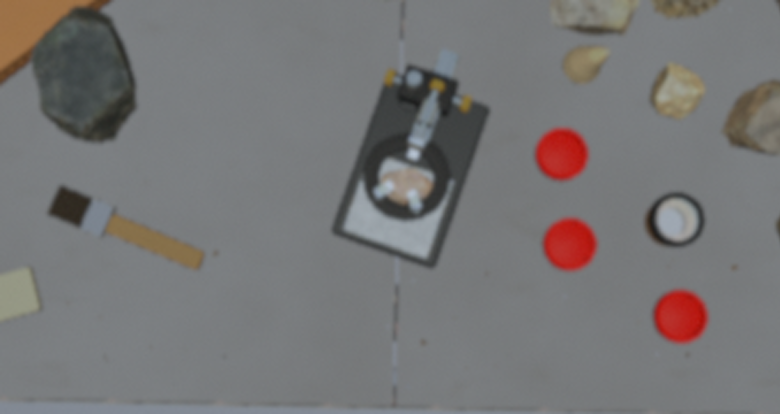

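View pics/b.png

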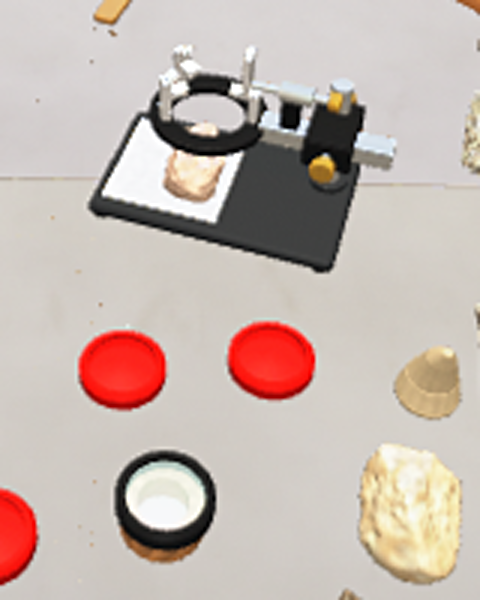

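The lens is the black-rimmed clear disc on cork at top (434,195) and side (325,336). The three red discs, top (384,166), (387,206) and (436,237), are look-alikes. The stand lies at top (316,168) with its column to the upper right. Next I compute positions.

```bash
cat > h.py <<'E'
from rig import *
import cv2, numpy as np
from scipy.spatial.transform import Rotation as Ro
def ray(m,u,v,z):
    R,t=np.array(m["R"]),np.array(m["t"]); o=-R.T@t
    d=R.T@np.array([(u-m["cx"])/m["fx"],(v-m["cy"])/m["fy"],1]); return o+d*(z-o[2])/d[2]
def cloud(m,d):
    R,t=np.array(m["R"]),np.array(m["t"]); v,u=np.mgrid[:400,:640]
    c=np.stack([(u-m["cx"])/m["fx"]*d,(v-m["cy"])/m["fy"]*d,d],-1); return (c-t)@R
def proj(m,P):
    c=np.array(m["R"])@np.array(P,float)+np.array(m["t"]); return c[0]/c[2]*m["fx"]+m["cx"],c[1]/c[2]*m["fy"]+m["cy"]
def Rt():
    q=observe()["tcp_rot"]; return Ro.from_quat([q[1],q[2],q[3],q[0]])
E
python3 - <<'E'
from h import *
for n,uv in(("top",(434,195.5)),("side",(325,331))):
    m=camera_model(n); print(n,"lens@36",ray(m,*uv,36).round(1), "red", ray(m,436,237,12).round(0),ray(m,387,206,12).round(0))
    P=cloud(m,np.load(f"pics/{n}0.npy")); d=np.load(f"pics/{n}0.npy")
    q=P[(d>0)]; L=q[(abs(q[:,:2]-ray(m,*uv,36)[:2])<45).all(1)&(q[:,2]>15)&(q[:,2]<60)]
    print(len(L), L.mean(0).round(1), L.min(0).round(1),L.max(0).round(1))
m=camera_model("top"); im=cv2.imread("pics/top0.png"); P=cloud(m,np.load("pics/top0.npy"))
roi=P[110:225,270:365].reshape(-1,3)
pl=roi[(roi[:,2]>9)&(roi[:,2]<19)]; r=cv2.minAreaRect(pl[:,:2].astype(np.float32)); print("plate",r,len(pl))
for lo in range(20,240,20):
    q=roi[(roi[:,2]>lo)&(roi[:,2]<=lo+20)]
    if len(q): print(lo,len(q),q.mean(0).round(0),q.min(0).round(0),q.max(0).round(0))
R=Rt().as_matrix(); print(R.round(3)); w=camera_model("wrist"); print({k:np.round(v,2).tolist() for k,v in w.items()}); 
c=-np.array(w["R"]).T@w["t"]; print("cam in tool",(R.T@(c-observe()["ee_pos"])).round(1), "axis", (R.T@np.array(w["R"])[2]).round(2))
E
```

```text
top lens@36 [ 483.8 -288.6   36. ] red [ 383. -300.   12.] [ 457. -177.   12.]
457 [ 483.3 -287.    35.9] [ 455.3 -316.1   15.2] [ 512.6 -259.2   42.6]
side lens@36 [ 488.2 -282.3   36. ] red [746. -19.  12.] [648.  91.  12.]
905 [ 487.2 -292.2   36.1] [ 458.9 -318.4   15.1] [ 515.9 -261.    41.2]
plate ((527.83203125, -1.396514892578125), (119.89596557617188, 203.7760009765625), 71.98822784423828) 2065
20 73 [518.   4.  26.] [445. -53.  20.] [612.  77.  40.]
40 182 [512.   2.  48.] [494. -20.  40.] [529.  26.  58.]
60 191 [531.  -1.  78.] [474. -62.  61.] [640.  45.  80.]
80 904 [561.  -9.  85.] [473. -62.  80.] [649.  45. 100.]
100 224 [558.  -6. 113.] [480. -32. 100.] [619.  34. 120.]
120 70 [545.  -6. 124.] [479. -29. 120.] [608.  32. 140.]
140 14 [543.  -6. 141.] [540. -14. 140.] [546.  -0. 145.]
[[ 0.    -0.9   -0.437]
 [-0.    -0.437  0.9  ]
 [-1.    -0.    -0.   ]]
{'fx': 305.15, 'fy': 305.15, 'cx': 323.79, 'cy': 197.57, 'R': [[-0.44, 0.9, 0.0], [0.86, 0.42, 0.3], [0.27, 0.13, -0.95]], 't': [675.52, -39.09, 391.93]}
cam in tool [-141.2   82.3   -0.8] axis [ 0.95 -0.3   0.  ]
```

```bash
python3 -m jog '0 0 -26 17 0 0 0;0 0 -26 17 0 0 0;0 0 -26 17 0 0 0;0 0 -26 17 0 0 0;0 0 -26 17 0 0 0;0 0 -26 17 0 0 0;0 0 -26 17 0 0 0;0 0 -26 17 0 0 0;0 0 -26 17 0 0 0;0 0 -26 17 0 0 0;0 0 -26 17 0 0 0;0 0 -26 17 0 0 0' 25
python3 -m jog '0 0 0 0 6.3 0 0;0 0 0 0 6.3 0 0;0 0 0 0 6.3 0 0;0 0 0 0 6.3 0 0;0 0 0 0 6.3 0 0;0 0 0 0 6.3 0 0;0 0 0 0 6.2 0 0;0 0 0 0 0 0 0;0 0 0 0 0 0 0'
python3 - <<'E'
from h import *
m=camera_model("wrist"); p,d=capture("wrist"); cv2.imwrite("pics/w1.png",p[:,:,::-1]); np.save("pics/w1.npy",d)
print(Rt().as_matrix().round(3), np.round(observe()["ee_pos"],1), observe()["clock"])
r=[(round(r["score"],2),np.round(r["bbox"],1).tolist(),ray(m,*r["bbox"][:2],36).round(1)) for r in recognise("wrist","lens_cell")]; print(r)
g=cv2.cvtColor(p,cv2.COLOR_RGB2GRAY); b=r[0][1]
for x in r:
    u,v=map(int,x[1][:2]); print(p[v-3:v+4,u-3:u+4].mean((0,1)).round(0))
P=cloud(m,d); q=P[d>0]; L=q[(abs(q[:,:2]-[485,-288])<45).all(1)&(q[:,2]>28)&(q[:,2]<60)]
print(len(L)); print(cv2.minEnclosingCircle(L[:,:2].astype(np.float32)), np.median(L[:,2]))
E
```

```text
clock: 1.8
ee_pos: [486.9, -286.1, 243.9]
tcp_rot: [-0.375, 0.6, -0.375, -0.599]
wrist_force: [1.7, 0.5, 0.6]
grip_width: 87.6
clock: 2.55
ee_pos: [486.3, -287.5, 243.7]
tcp_rot: [0.572, -0.416, 0.572, 0.416]
wrist_force: [-0.1, 0.2, -0.4]
grip_width: 87.6
[[ 0.    -0.952  0.307]
 [-0.     0.307  0.952]
 [-1.    -0.     0.   ]] [ 486.3 -287.5  243.7] 2.6
[(0.96, [402.5, 122.5, 48.6, 49.1], array([ 457.8, -186.2,   36. ])), (0.61, [429.9, 197.1, 47.2, 44.8], array([ 553. , -175.3,   36. ])), (0.59, [290.1, 90.5, 52.9, 55.6], array([ 387.7, -293.8,   36. ])), (0.58, [322.1, 173.9, 46.8, 48.2], array([ 486. , -289.5,   36. ]))]
[194.  35.  31.]
[195.  28.  24.]
[193.  37.  33.]
[172. 175. 182.]
1877
((487.8938903808594, -288.71588134765625), 29.23520851135254) 35.018326928668436
```

View pics/w1.png

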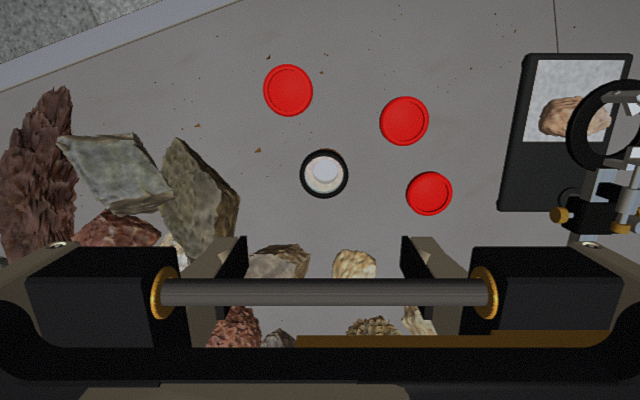

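The lens is black-rimmed at wrist (323,174), about (487,-289), with a fitted radius of 29.2 mm. The reds are clearly separate. I'll survey the mount before grasping.

```bash
python3 -m jog '0 0 5 24 0 0 0;0 0 5 24 0 0 0;0 0 5 24 0 0 0;0 0 5 24 0 0 0;0 0 5 24 0 0 0;0 0 5 24 0 0 0;0 0 5 24 0 0 0;0 0 5 24 0 0 0;0 0 5 24 0 0 0;0 0 5 24 0 0 0;0 0 5 24 0 0 0;0 0 5 22 0 0 0'
python3 -m jog '0 0 0 0 0 0 0;0 0 0 0 0 0 0;0 0 0 0 0 0 0'
python3 - <<'E'
from h import *
m=camera_model("wrist"); p,d=capture("wrist"); np.save("pics/w2.npy",d); np.savez("pics/m2.npz",**m)
cv2.imwrite("pics/w2.png",p[:,:,::-1])
cv2.imwrite("pics/w2c.png",cv2.resize(p[50:275,170:470,::-1],None,fx=2.6,fy=2.6,interpolation=2))
print(np.round(observe()["ee_pos"],1), observe()["clock"])
P=cloud(m,d); q=P[d>0]; a=-np.deg2rad(18.01)
O=np.array([520,0]); X=np.array([np.cos(a),np.sin(a)]);Y=np.array([-X[1],X[0]])
s=np.c_[(q[:,:2]-O)@X,(q[:,:2]-O)@Y,q[:,2]]; k=(abs(s[:,0])<130)&(abs(s[:,1])<70); s=s[k]
pl=s[(s[:,2]>8)&(s[:,2]<20)]; print("plate z",np.median(pl[:,2]),cv2.minAreaRect(pl[:,:2].astype(np.float32)),pl.min(0).round(1),pl.max(0).round(1))
rg=s[(s[:,2]>66)&(s[:,2]<88)&(s[:,0]<20)]; print("ring",len(rg),np.median(rg[:,2]),rg.min(0).round(1),rg.max(0).round(1),cv2.minEnclosingCircle(rg[:,:2].astype(np.float32)))
h=s[(s[:,2]>92)]
for lo in range(92,160,6):
    t=h[(h[:,2]>lo)&(h[:,2]<=lo+6)]
    for nm,c in(("FL",(t[:,0]<5)&(t[:,1]>3)),("FR",(t[:,0]<5)&(t[:,1]<-3)),("mid",(t[:,0]>5)&(t[:,0]<45)),("rear",t[:,0]>45)):
        if c.sum()>3: print(lo,nm,c.sum(),np.percentile(t[c],[5,50,95],axis=0).round(1).tolist())
E
```

```text
clock: 3.65
ee_pos: [518.2, 4.3, 243.7]
tcp_rot: [0.572, -0.416, 0.572, 0.416]
wrist_force: [0.0, 0.0, -0.2]
grip_width: 87.7
clock: 3.9
ee_pos: [518.1, 2.9, 243.6]
tcp_rot: [0.572, -0.416, 0.572, 0.416]
wrist_force: [0.3, 0.5, 0.2]
grip_width: 87.7
[518.1   2.6 243.6] 3.95
plate z 14.343016858435295 ((17.96686553955078, 2.3310890197753906), (120.1893539428711, 187.97776794433594), 89.94619750976562) [-76.  -57.8   8.2] [111.9  62.4  20. ]
ring 2253 79.96436657299928 [-45.  -42.4  73.2] [20.  46.9 87.7] ((-0.26059478521347046, 2.2414300441741943), 44.90866470336914)
92 FL 24 [[-34.1, 17.6, 92.5], [-32.7, 22.9, 94.7], [-30.6, 26.1, 96.8]]
92 FR 22 [[-33.8, -21.7, 92.8], [-32.7, -18.7, 94.4], [-30.4, -13.1, 97.0]]
92 rear 59 [[54.0, -2.9, 92.3], [85.1, 22.7, 95.0], [91.0, 33.3, 97.6]]
98 FL 18 [[-34.0, 10.5, 99.6], [-31.0, 18.7, 101.6], [-21.3, 26.0, 102.9]]
98 FR 20 [[-33.6, -21.3, 99.0], [-30.7, -13.2, 101.7], [-20.0, -5.2, 103.7]]
98 mid 11 [[14.7, -2.1, 101.4], [15.0, 2.3, 102.6], [15.5, 6.7, 103.6]]
98 rear 59 [[53.7, -2.8, 98.5], [85.2, 23.5, 101.0], [91.6, 32.8, 103.7]]
104 FL 9
[... 577 characters left out ...]
0], [87.4, 28.2, 115.8]]
116 FL 126 [[-31.3, 14.6, 116.2], [-26.3, 19.3, 118.7], [-21.4, 24.7, 121.2]]
116 FR 132 [[-31.8, -20.0, 116.1], [-26.3, -15.1, 118.5], [-21.5, -10.1, 121.4]]
116 mid 48 [[23.7, -4.9, 116.4], [24.1, 2.3, 119.1], [25.2, 9.4, 121.6]]
116 rear 276 [[52.3, -2.9, 116.5], [63.1, 2.3, 118.7], [74.2, 7.2, 120.1]]
122 FL 4 [[-26.0, 15.1, 122.1], [-24.0, 18.1, 122.2], [-22.9, 19.6, 122.6]]
122 mid 40 [[23.7, -4.2, 122.5], [24.2, 2.7, 125.3], [25.0, 8.7, 127.8]]
128 mid 48 [[23.8, -4.6, 128.3], [24.1, 2.2, 131.1], [25.1, 9.1, 133.7]]
134 mid 104 [[23.9, -4.8, 135.4], [25.1, 2.2, 138.7], [28.8, 9.3, 139.9]]
140 mid 39 [[24.9, -4.0, 140.0], [26.9, 1.4, 140.3], [28.7, 8.4, 141.1]]
```

View pics/w2c.png

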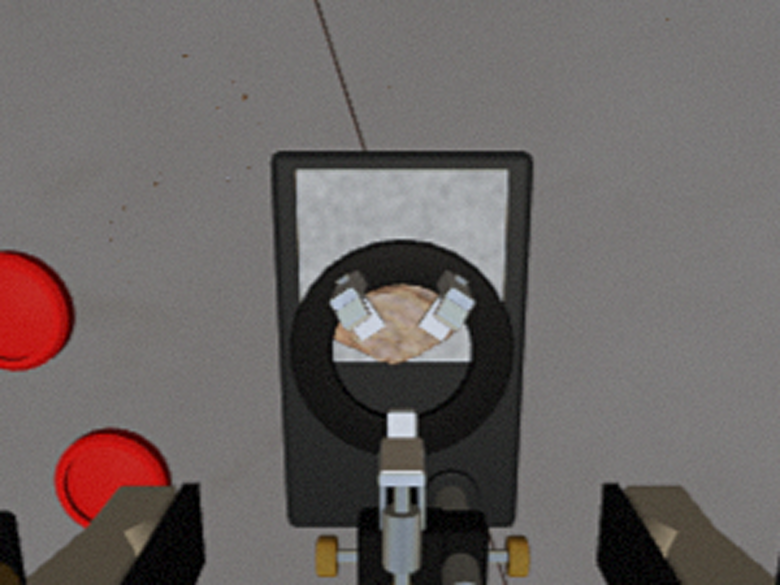

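The depth data are good. In stand axes centred on (520,0), the ring centre is (-0.3,2.3) and the claw face is at x=24.0. The rests are at about 106 high and the lips' tops at about 121.5. That puts the seat near world (520,2.4,~105.8). The picture shows the empty mount with the front claws at (345,295) and (455,295) and the rear claw at (402,450). I'll go and grasp the lens.

```bash
python3 -m jog '0 0 -5 -24 0 0 0;0 0 -5 -24 0 0 0;0 0 -5 -24 0 0 0;0 0 -5 -24 0 0 0;0 0 -5 -24 0 0 0;0 0 -5 -24 0 0 0;0 0 -5 -24 0 0 0;0 0 -5 -24 0 0 0;0 0 -5 -24 0 0 0;0 0 -5 -24 0 0 0;0 0 -5 -24 0 0 0;0 0 -5 -23 0 0 0'
python3 -m jog '0 18 0 0 0 0 0;0 18 0 0 0 0 0;0 18 0 0 0 0 0;0 18 0 0 0 0 0;0 18 0 0 0 0 0;0 18 0 0 0 0 0;0 18 0 0 0 0 0;0 10 0 0 0 0 0;0 0 0 0 0 0 0;0 0 0 0 0 0 0;0 0 0 0 0 0 0'
python3 - <<'E'
from h import *
m=camera_model("wrist"); p,d=capture("wrist"); e=observe()["ee_pos"]
P=cloud(m,d); q=P[d>0]; L=q[(abs(q[:,:2]-[487,-289])<40).all(1)&(q[:,2]>28)&(q[:,2]<45)]
c,r=cv2.minEnclosingCircle(L[:,:2].astype(np.float32)); print(c,r,len(L),np.median(L[:,2]),np.round(e,1))
c2=L[:,:2].min(0)/2+L[:,:2].max(0)/2; print(c2)
Q=(L-e)@Rt().as_matrix(); print("in tool: y,z ranges",Q.min(0).round(1),Q.max(0).round(1))
E
```

```text
clock: 4.95
ee_pos: [485.0, -290.7, 243.6]
tcp_rot: [0.573, -0.415, 0.573, 0.415]
wrist_force: [0.1, 0.3, 0.3]
grip_width: 87.5
clock: 5.87
ee_pos: [486.5, -289.0, 108.6]
tcp_rot: [0.573, -0.415, 0.572, 0.415]
wrist_force: [-0.1, -0.1, 0.8]
grip_width: 87.7
(487.5107116699219, -288.9371032714844) 29.284868240356445 4434 35.00338076661157 [ 486.7 -288.9  108.8]
[ 487.49147041 -288.6841672 ]
in tool: y,z ranges [ 70.  -29.3 -28.3] [80.7 28.3 29.4]
```

```bash
python3 -m jog '0 13 -0.5 0.3 0 0 0;0 13 0 0 0 0 0;0 13 0 0 0 0 0;0 13 0 0 0 0 0;0 13 0 0 0 0 0;0 10 0 0 0 0 0;0 6.8 0 0 0 0 0;0 0 0 0 0 0 0;0 0 0 0 0 0 0;0 0 0 0 0 0 0' 25
python3 -m jog '1 0 0 0 0 0 0;1 0 0 0 0 0 0;1 0 0 0 0 0 0;1 0 0 0 0 0 0;1 0 0 0 0 0 0;1 0 0 0 0 0 0;1 0 0 0 0 0 0;1 0 0 0 0 0 0;1 0 0 0 0 0 0;1 0 0 0 0 0 0' 25
```

```text
clock: 6.75
ee_pos: [487.2, -288.5, 26.5]
tcp_rot: [0.573, -0.415, 0.572, 0.415]
wrist_force: [0.0, -0.4, -0.4]
grip_width: 87.7
clock: 7.58
ee_pos: [486.6, -288.4, 25.8]
tcp_rot: [0.572, -0.415, 0.572, 0.415]
wrist_force: [0.0, 0.4, 1.3]
grip_width: 56.9
```

```bash
python3 -m jog '1 -4 0 0 0 0 0;1 -10 0 0 0 0 0;1 -18 0 0 0 0 0;1 -18 0 0 0 0 0;1 -18 0 0 0 0 0;1 -18 0 0 0 0 0;1 -18 0 0 0 0 0;1 -18 0 0 0 0 0;1 -18 0 0 0 0 0;1 -15 0 0 0 0 0;1 -8 0 0 0 0 0;1 -3 0 0 0 0 0'
python3 - <<'E'
from h import *
R=Rt().as_matrix(); e=np.array(observe()["ee_pos"]); print(R.round(4)); print(((np.array([509.5,5.8,190])-e)@R).round(1), observe()["wrist_force"])
P,d=capture("side"); cv2.imwrite("pics/s3.png",cv2.resize(P[170:370,240:440,::-1],None,fx=3,fy=3,interpolation=2))
E
```

```text
clock: 8.58
ee_pos: [487.0, -288.5, 193.7]
tcp_rot: [0.573, -0.416, 0.572, 0.414]
wrist_force: [-0.5, 0.2, -1.6]
grip_width: 57.0
[[ 2.600e-03 -9.505e-01  3.109e-01]
 [-7.000e-04  3.109e-01  9.505e-01]
 [-1.000e+00 -2.700e-03  2.000e-04]]
[  3.6  70.1 286.7] [-0.50311745  0.22507457 -1.57791334]
```

View pics/s3.png

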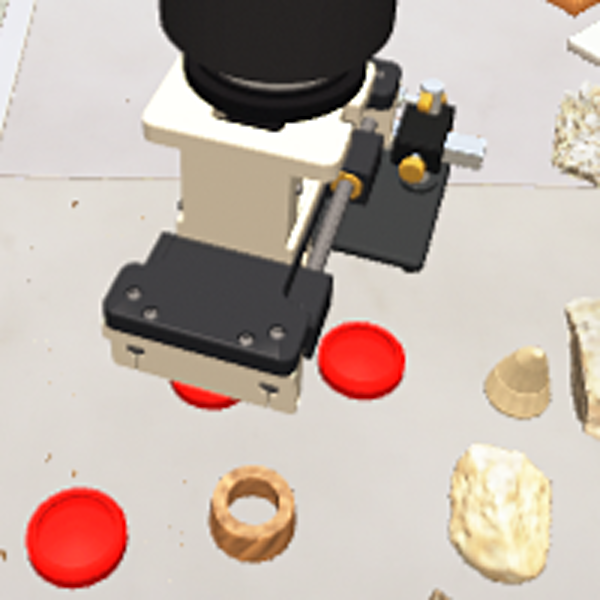

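The picture shows the cork ring empty at (250,510), so the lens is lifted (about 1.5 N weight). I'll carry it over the mount.

```bash
python3 -m jog '1 0 3 12 0 0 0;1 0 6 24 0 0 0;1 0 6 24 0 0 0;1 0 6 24 0 0 0;1 0 6 24 0 0 0;1 0 6 24 0 0 0;1 0 6 24 0 0 0;1 0 6 24 0 0 0;1 0 6 24 0 0 0;1 0 6 24 0 0 0;1 0 5 24 0 0 0;1 0 4 24 0 0 0'
python3 -m jog '1 0 3 12 0 0 0;1 0 2 8 0 0 0;1 0 1 3 0 0 0;1 0 0 0 0 0 0;1 0 0 0 0 0 0;1 0 0 0 0 0 0'
cat > lens.py <<'E'
from h import *
def held():
    m=camera_model("wrist"); p,d=capture("wrist"); s=observe(); e=np.array(s["ee_pos"]); R=Rt().as_matrix()
    P=cloud(m,d); q=((P-e)@R); k=(d>0)&(abs(q[...,0])<16)&(np.hypot(q[...,1],q[...,2])<26.5)
    L=q[k]; return L,q,p,d,s
if __name__=="__main__":
    L,q,p,d,s=held()
    print(np.round(s["ee_pos"],1),np.round(s["wrist_force"],2),s["clock"],len(L))
    print("tool x of lens pts",np.percentile(L[:,0],[5,25,50,75,95]).round(1))
    a=np.c_[L[:,1:],np.ones(len(L))]
    K=np.ones(len(L),bool)
    for _ in range(5):
        c=np.linalg.lstsq(a[K],L[K,0],rcond=None)[0]; K=abs(a@c-L[:,0])<1.2
    print("plane slopes deg y,z",np.rad2deg(c[:2]).round(2),"x0",c[2].round(2),K.sum())
    W=d>0; g=q[W&(q[...,0]>-13)&(q[...,0]<-4)&(np.hypot(q[...,1],q[...,2])<32)&(abs(q[...,2])<25)]
    print("rim",g[:,1].min().round(1),g[:,1].max().round(1),len(g))
    O=np.array([520.,2.4]);a=-np.deg2rad(18.01);X=np.array([np.cos(a),np.sin(a)]);Y=np.array([-X[1],X[0]])
    e=np.array(s["ee_pos"]);print("TCP rel seat",((e[:2]-O)@X).round(2),((e[:2]-O)@Y).round(2),(e[2]-105.8).round(2))
    f=np.array(s["wrist_force"]);print("F stand",(f[:2]@X).round(2),(f[:2]@Y).round(2),f[2].round(2))
    import sys
    if len(sys.argv)>1: cv2.imwrite(f"pics/{sys.argv[1]}.png",p[:,:,::-1])
E
python3 lens.py w4
```

```text
clock: 9.63
ee_pos: [508.5, -4.0, 190.6]
tcp_rot: [0.572, -0.415, 0.573, 0.415]
wrist_force: [0.7, 0.1, -1.5]
grip_width: 57.2
clock: 10.13
ee_pos: [510.9, 17.4, 191.6]
tcp_rot: [0.573, -0.415, 0.573, 0.415]
wrist_force: [0.3, -0.1, -2.4]
grip_width: 57.6
[510.9  17.4 191.7] [ 0.42 -0.2  -1.33] 10.1833 5392
tool x of lens pts [-11.3 -10.3  -9.2  -8.   -6.9]
plane slopes deg y,z [-2.43 -1.26] x0 -9.04 2990
rim -29.7 28.5 6378
TCP rel seat -13.31 11.46 85.88
F stand 0.46 -0.07 -1.33
```

View pics/w4.png

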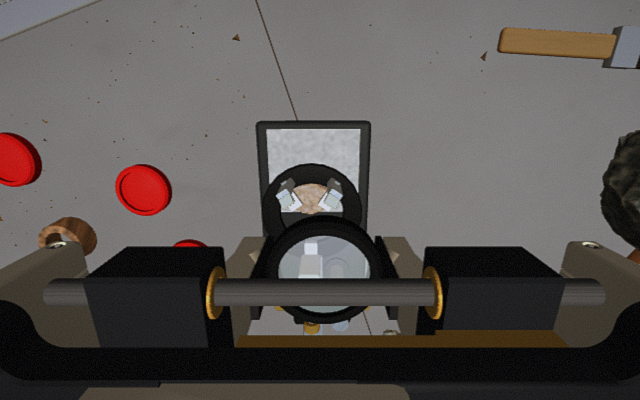

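```bash
python3 -m jog '1 4 0 -4 0 0 0;1 10 0 -5 0 0 0;1 12 0 -2.5 0 0 0;1 5 0 0 0 0 0;1 0 0 0 0 0 0;1 0 0 0 0 0 0;1 0 0 0 0 0 0'
cat > lv.py <<'E'
from lens import *
L,q,p,d,s=held(); r=np.hypot(q[...,1]+.5,q[...,2]); dark=p.max(-1)<70
k=(d>0)&dark&(q[...,0]>-13)&(q[...,0]<-5)&(r>21)&(r<26.3); A=q[k]; a=np.c_[A[:,1:],np.ones(len(A))]; K=np.ones(len(A),bool)
for _ in range(6): c=np.linalg.lstsq(a[K],A[K,0],rcond=None)[0]; res=a@c-A[:,0]; K=abs(res)<max(1,.0)
print("slopes",np.rad2deg(c[:2]).round(2),"x0",c[2].round(2),K.sum(),len(A),"ang cover",np.histogram(np.rad2deg(np.arctan2(A[K,2],A[K,1])),8,(-180,180))[0])
b=q[(d>0)&dark&(q[...,0]>-12)&(q[...,0]<-6)&(r<33)&(abs(q[...,2])<30)]
h=b[(abs(b[:,1])<6)]; print("z extent near y=0",h[:,2].min(),h[:,2].max(),"y extent",b[abs(b[:,2])<8][:,1].min(),b[abs(b[:,2])<8][:,1].max())
E
python3 lv.py; python3 lens.py
```

```text
clock: 10.77
ee_pos: [507.8, 7.3, 161.0]
tcp_rot: [0.573, -0.415, 0.572, 0.415]
wrist_force: [-0.0, -0.2, -2.1]
grip_width: 57.2
slopes [-0.   -0.03] x0 -10.52 1491 1846 ang cover [192  18 216 264 294 263  17 227]
z extent near y=0 -29.379090713909985 28.281105559047994 y extent -29.61280994679714 28.331359033388722
[507.9   7.5 161.3] [-0.06 -0.42 -1.65] 10.8667 5419
tool x of lens pts [-11.3 -10.3  -9.2  -8.   -6.9]
plane slopes deg y,z [-2.29 -1.37] x0 -8.94 3012
rim -30.3 28.1 6394
TCP rel seat -13.06 1.08 55.45
F stand 0.07 -0.42 -1.65
```

Lens is level in the grip. I'll lower it to the push height.

```bash
python3 -m jog '1 5 -1 -0.8 0 0 0;1 10 -1 0 0 0 0;1 10 0 0 0 0 0;1 6 0 0 0 0 0;1 2 0 0 0 0 0;1 0 0 0 0 0 0;1 0 0 0 0 0 0;1 0 0 0 0 0 0'; python3 lens.py|tail -2
python3 -m jog '1 0 -1 0 0 0 0;1 0 -1 0 0 0 0;1 0 -1 0 0 0 0;1 0 -1 0 0 0 0;1 0 0 0 0 0 0;1 0 0 0 0 0 0'; python3 lens.py|tail -2
```

```text
clock: 11.53
ee_pos: [509.4, 6.0, 128.0]
tcp_rot: [0.573, -0.415, 0.572, 0.415]
wrist_force: [-0.0, 0.1, -1.7]
grip_width: 56.9
TCP rel seat -11.14 0.18 22.31
F stand -0.27 -0.02 0.21
clock: 12.08
ee_pos: [513.0, 4.7, 127.8]
tcp_rot: [0.573, -0.415, 0.572, 0.415]
wrist_force: [-0.4, 0.0, -0.1]
grip_width: 57.1
TCP rel seat -7.4 -0.05 21.94
F stand -0.28 -0.94 -1.47
```

```bash
cat > st.py <<'E'
from h import *
O=np.array([520.,2.4]);a=-np.deg2rad(18.01);X=np.array([np.cos(a),np.sin(a)]);Y=np.array([-X[1],X[0]])
from rig import *
s=observe();e=np.array(s["ee_pos"]);f=np.array(s["wrist_force"])
print("x,y,z",((e[:2]-O)@X).round(2),((e[:2]-O)@Y).round(2),(e[2]-105.8).round(2),"F",(f[:2]@X).round(2),(f[:2]@Y).round(2),f[2].round(2),"T",np.round(s["wrist_torque"],2),s["clock"],"w",round(s["grip_width"],1))
E
for i in 1; do python3 -m jog '1 0 -1 0 0 0 0;1 0 -1 0 0 0 0;1 0 0 0 0 0 0;1 0 0 0 0 0 0' >/dev/null; python3 st.py
python3 -m jog '1 0 -1 0 0 0 0;1 0 0 0 0 0 0;1 0 0 0 0 0 0'>/dev/null; python3 st.py
python3 -m jog '1 0 -1 0 0 0 0;1 0 0 0 0 0 0;1 0 0 0 0 0 0'>/dev/null; python3 st.py
python3 -m jog '1 0 -1 0 0 0 0;1 0 0 0 0 0 0;1 0 0 0 0 0 0'>/dev/null; python3 st.py; done
```

```text
x,y,z -5.33 -0.01 21.93 F 0.47 -0.52 -1.11 T [-0.08 -0.01 -0.01] 12.4667 w 57.1
x,y,z -4.51 -0.09 21.86 F -0.67 0.62 -1.6 T [-0.01  0.19 -0.01] 12.7167 w 57.5
x,y,z -3.95 -0.29 21.68 F -3.6 -1.14 -1.45 T [ 0.28  0.96 -0.01] 12.9667 w 57.1
x,y,z -2.76 -0.25 21.73 F -4.03 0.1 -1.23 T [0.26 1.44 0.01] 13.2167 w 57.4
```

Contact is at x≈-4.3, as the depth data predicted. I'll push the claw back.

```bash
python3 -m jog '1 0 -1 0 0 0 0;1 0 -1 0 0 0 0;1 0 -1 0 0 0 0;1 0 -1 0 0 0 0;1 0 0 0 0 0 0;1 0 0 0 0 0 0;1 0 0 0 0 0 0'>/dev/null; python3 st.py
python3 -m jog '1 0 -1 0 0 0 0;1 0 -1 0 0 0 0;1 0 -1 0 0 0 0;1 0 0 0 0 0 0;1 0 0 0 0 0 0;1 0 0 0 0 0 0'>/dev/null; python3 st.py
python3 -m jog '1 0 -1 0 0 0 0;1 0 0 0 0 0 0;1 0 0 0 0 0 0;1 0 0 0 0 0 0'>/dev/null; python3 st.py;python3 -m jog '1 0 0 0 0 0 0'>/dev/null; python3 st.py; python3 lv.py
```

```text
x,y,z 0.81 -0.34 21.55 F -7.18 0.11 -0.94 T [0.86 2.22 0.03] 13.8 w 57.2
x,y,z 3.19 -0.58 21.27 F -9.36 0.11 -1.22 T [1.05 2.78 0.01] 14.3 w 57.0
x,y,z 3.97 -0.69 21.2 F -9.46 0.56 -1.23 T [1.12 3.03 0.06] 14.6333 w 56.9
x,y,z 3.96 -0.69 21.19 F -8.94 -0.08 -0.75 T [ 1.05  3.05 -0.03] 14.7167 w 57.2
slopes [ 0.41 -0.07] x0 -10.7 1493 1831 ang cover [216  17 225 264 276 258  20 217]
z extent near y=0 -29.356961512760318 28.44755748495596 y extent -30.714866517409057 28.53689917714737
```

```bash
python3 -m jog '1 0 -1 0.5 0 0 0;1 0 -1 0.4 0 0 0;1 0 -0.5 0 0 0 0;1 0 0 0 0 0 0;1 0 0 0 0 0 0;1 0 0 0 0 0 0'>/dev/null; python3 st.py;python3 -m jog '1 0 0 0 0 0 0'>/dev/null; python3 st.py; python3 - <<'E'
from h import *
print(Rt().as_matrix()[:,0], observe()["wrist_force"])
E
```

```text
x,y,z 5.91 -0.11 20.95 F -10.83 -0.01 -0.02 T [ 1.09  3.59 -0.01] 15.2667 w 57.0
x,y,z 5.92 -0.13 20.95 F -10.99 -1.19 -1.46 T [ 1.22  3.57 -0.01] 15.35 w 56.9
[-4.72214813e-03 -3.49090449e-04 -9.99988790e-01] [-10.82283543   2.26791944  -1.46148562]
```

Claw is about 10.3 mm back at 10.9 N and the lens is level. I'll lower it in watched steps.

```bash
python3 -m jog '1 1.5 0 0 0 0 0;1 1.5 0 0 0 0 0;1 1.5 0 0 0 0 0;1 0 0 0 0 0 0;1 0 0 0 0 0 0'>/dev/null; python3 st.py
python3 -m jog '1 1 0 0 0 0 0;1 1 0 0 0 0 0;1 1 0 0 0 0 0;1 0 0 0 0 0 0;1 0 0 0 0 0 0'>/dev/null; python3 st.py
python3 -m jog '1 1 0 0 0 0 0;1 1 0 0 0 0 0;1 1 0 0 0 0 0;1 0 0 0 0 0 0;1 0 0 0 0 0 0'>/dev/null; python3 st.py
```

```text
x,y,z 5.79 -0.15 16.26 F -11.07 -0.49 -1.33 T [1.19 3.56 0.01] 15.7667 w 56.9
x,y,z 5.8 -0.19 13.3 F -10.9 0.22 -0.99 T [ 1.22  3.55 -0.01] 16.1833 w 57.0
x,y,z 5.83 -0.15 10.35 F -10.96 -0.32 -1.16 T [ 1.2   3.54 -0.01] 16.6 w 57.1
```

```bash
python3 -m jog '1 1 0 0 0 0 0;1 1 0 0 0 0 0;1 1 0 0 0 0 0;1 0 0 0 0 0 0;1 0 0 0 0 0 0'>/dev/null; python3 st.py
python3 -m jog '1 1 0 0 0 0 0;1 1 0 0 0 0 0;1 0 0 0 0 0 0;1 0 0 0 0 0 0'>/dev/null; python3 st.py
python3 -m jog '1 0.7 0 0 0 0 0;1 0.7 0 0 0 0 0;1 0 0 0 0 0 0;1 0 0 0 0 0 0'>/dev/null; python3 st.py; python3 -m jog '1 0 0 0 0 0 0'>/dev/null; python3 st.py
```

```text
x,y,z 5.81 -0.19 7.33 F -10.48 0.05 -1.0 T [1.17 3.53 0.01] 17.0167 w 57.4
x,y,z 5.8 -0.17 5.34 F -10.32 0.42 -1.26 T [ 1.19  3.54 -0.03] 17.35 w 57.4
x,y,z 5.82 -0.17 3.98 F -10.76 1.08 -1.32 T [ 1.19  3.58 -0.02] 17.6833 w 57.3
x,y,z 5.82 -0.16 3.99 F -11.13 0.53 -1.7 T [1.19 3.57 0.  ] 17.7667 w 57.1
```

```bash
for i in 1; do python3 -m jog '1 0.5 0 0 0 0 0;1 0.5 0 0 0 0 0;1 0 0 0 0 0 0;1 0 0 0 0 0 0'>/dev/null; python3 st.py
python3 -m jog '1 0.5 0 0 0 0 0;1 0 0 0 0 0 0;1 0 0 0 0 0 0'>/dev/null; python3 st.py
python3 -m jog '1 0.3 0 0 0 0 0;1 0 0 0 0 0 0;1 0 0 0 0 0 0'>/dev/null; python3 st.py; done
```

```text
x,y,z 5.85 -0.17 2.99 F -10.56 -0.36 -1.01 T [ 1.13  3.55 -0.06] 18.1 w 57.4
x,y,z 5.86 -0.15 2.51 F -10.34 -0.71 -0.42 T [ 1.21  3.57 -0.01] 18.35 w 57.3
x,y,z 5.83 -0.2 2.2 F -10.46 -0.55 -1.86 T [1.15 3.56 0.04] 18.6 w 57.2
```

```bash
for i in 1; do python3 -m jog '1 0.3 0 0 0 0 0;1 0 0 0 0 0 0'>/dev/null; python3 st.py;python3 -m jog '1 0 0 0 0 0 0'>/dev/null; python3 st.py
python3 -m jog '1 0.3 0 0 0 0 0;1 0 0 0 0 0 0'>/dev/null; python3 st.py;python3 -m jog '1 0 0 0 0 0 0'>/dev/null; python3 st.py
python3 -m jog '1 0.3 0 0 0 0 0;1 0 0 0 0 0 0'>/dev/null; python3 st.py;python3 -m jog '1 0 0 0 0 0 0'>/dev/null; python3 st.py; done
```

```text
x,y,z 5.86 -0.18 1.91 F -11.84 0.59 -2.24 T [ 1.16  3.57 -0.03] 18.7667 w 57.6
x,y,z 5.84 -0.18 1.92 F -10.89 0.06 -1.2 T [ 1.2   3.57 -0.02] 18.85 w 57.1
x,y,z 5.85 -0.17 1.62 F -10.58 0.64 -1.37 T [ 1.21  3.63 -0.07] 19.0167 w 57.6
x,y,z 5.86 -0.17 1.64 F -9.81 0.2 -1.05 T [1.18 3.59 0.02] 19.1 w 57.1
x,y,z 5.97 -0.15 1.48 F -11.3 -0.38 0.57 T [1.07 3.6  0.02] 19.2667 w 57.1
x,y,z 5.97 -0.15 1.47 F -11.54 -0.26 0.23 T [1.14 3.59 0.03] 19.35 w 57.0
```

```bash
for i in 1; do python3 -m jog '1 0.2 0 0 0 0 0;1 0 0 0 0 0 0'>/dev/null; python3 st.py;python3 -m jog '1 0 0 0 0 0 0'>/dev/null; python3 st.py
python3 -m jog '1 0.2 0 0 0 0 0;1 0 0 0 0 0 0'>/dev/null; python3 st.py;python3 -m jog '1 0 0 0 0 0 0'>/dev/null; python3 st.py; done; python3 lv.py
```

```text
x,y,z 6.07 -0.12 1.46 F -11.2 -0.36 1.84 T [ 1.07  3.8  -0.05] 19.5167 w 57.0
x,y,z 6.05 -0.15 1.45 F -10.51 0.03 1.4 T [ 1.1   3.75 -0.03] 19.6 w 57.2
x,y,z 6.14 -0.13 1.42 F -11.38 -0.48 2.6 T [ 1.04  3.77 -0.05] 19.7667 w 57.1
x,y,z 6.17 -0.11 1.43 F -10.89 -1.61 3.53 T [ 1.06  3.78 -0.02] 19.85 w 57.3
slopes [ 0.22 -0.07] x0 -10.79 1501 1832 ang cover [209  21 223 268 282 258  24 216]
z extent near y=0 -29.328244810460475 28.395795303821117 y extent -30.729779444185862 28.235852387205053
```

On the rests with about 4 N down. I'll now ease forward with the spring toward the lips.

```bash
for i in 1; do python3 -m jog '1 0 0.7 0 0 0 0;1 0 0.7 0 0 0 0;1 0 0.6 0 0 0 0;1 0 0 0 0 0 0;1 0 0 0 0 0 0'>/dev/null; python3 st.py
python3 -m jog '1 0 0.7 0 0 0 0;1 0 0.7 0 0 0 0;1 0 0 0 0 0 0;1 0 0 0 0 0 0'>/dev/null; python3 st.py;python3 -m jog '1 0 0.7 0 0 0 0;1 0 0 0 0 0 0;1 0 0 0 0 0 0'>/dev/null; python3 st.py; done
```

```text
x,y,z 4.43 -0.05 1.47 F -10.12 -1.2 1.76 T [ 0.79  3.37 -0.07] 20.3167 w 57.0
x,y,z 3.24 0.08 1.47 F -9.62 -0.64 0.91 T [ 0.73  3.03 -0.03] 20.65 w 57.5
x,y,z 2.68 0.14 1.47 F -8.14 -1.06 0.61 T [ 0.69  2.83 -0.02] 20.9 w 57.4
```

```bash
for i in 1; do python3 -m jog '1 0.1 0.7 0 0 0 0;1 0.05 0.7 0 0 0 0;1 0 0 0 0 0 0;1 0 0 0 0 0 0'>/dev/null; python3 st.py
python3 -m jog '1 0.1 0.6 0 0 0 0;1 0 0 0 0 0 0;1 0 0 0 0 0 0'>/dev/null; python3 st.py;python3 -m jog '1 0.05 0.4 0 0 0 0;1 0 0 0 0 0 0;1 0 0 0 0 0 0'>/dev/null; python3 st.py; done
```

```text
x,y,z 1.55 0.28 1.46 F -7.85 -0.61 0.32 T [0.59 2.6  0.01] 21.2333 w 57.3
x,y,z 1.15 0.36 1.48 F -6.53 -1.55 0.6 T [0.62 2.48 0.08] 21.4833 w 57.3
x,y,z 0.85 0.44 1.45 F -7.35 -0.33 -0.41 T [0.59 2.43 0.01] 21.7333 w 57.1
```

```bash
for i in 1; do python3 -m jog '1 0.1 0.3 -0.3 0 0 0;1 0 0 0 0 0 0;1 0 0 0 0 0 0'>/dev/null; python3 st.py
python3 -m jog '1 0 0.4 0 0 0 0;1 0 0 0 0 0 0;1 0 0 0 0 0 0'>/dev/null; python3 st.py;python3 -m jog '1 0 0.3 0 0 0 0;1 0 0 0 0 0 0;1 0 0 0 0 0 0'>/dev/null; python3 st.py;python3 -m jog '1 0 0 0 0 0 0'>/dev/null; python3 st.py; done
```

```text
x,y,z 0.75 0.35 1.46 F -7.03 0.33 0.59 T [ 0.8   2.29 -0.  ] 21.9833 w 57.3
x,y,z 0.38 0.35 1.47 F -7.6 -0.23 0.57 T [0.74 2.2  0.01] 22.2333 w 57.1
x,y,z 0.11 0.36 1.47 F -6.38 -0.1 -0.15 T [0.65 2.17 0.01] 22.4833 w 57.6
x,y,z 0.11 0.34 1.46 F -7.02 -0.27 -0.58 T [ 0.72  2.09 -0.03] 22.5667 w 57.5
```

```bash
for i in 1; do python3 -m jog '1 0 0.3 -0.1 0 0 0;1 0 0 0 0 0 0'>/dev/null; python3 st.py;python3 -m jog '1 0 0 0 0 0 0'>/dev/null; python3 st.py
python3 -m jog '1 0 0.3 0 0 0 0;1 0 0 0 0 0 0'>/dev/null; python3 st.py;python3 -m jog '1 0 0 0 0 0 0'>/dev/null; python3 st.py
python3 -m jog '1 0 0.3 0 0 0 0;1 0 0 0 0 0 0'>/dev/null; python3 st.py;python3 -m jog '1 0 0 0 0 0 0'>/dev/null; python3 st.py; done
```

```text
x,y,z -0.15 0.32 1.45 F -5.79 0.95 0.1 T [ 0.71  2.08 -0.01] 22.7333 w 57.3
x,y,z -0.12 0.33 1.48 F -6.6 0.85 0.09 T [0.82 2.04 0.06] 22.8167 w 57.4
x,y,z -0.39 0.34 1.47 F -6.0 0.54 0.58 T [ 0.68  1.96 -0.04] 22.9833 w 57.4
x,y,z -0.39 0.34 1.47 F -5.26 0.8 -0.67 T [0.71 2.01 0.03] 23.0667 w 57.0
x,y,z -0.61 0.35 1.5 F -5.63 0.05 -0.54 T [0.65 1.86 0.01] 23.2333 w 57.2
x,y,z -0.63 0.37 1.47 F -5.56 0.34 -0.07 T [ 0.64  1.79 -0.  ] 23.3167 w 56.9
```

```bash
for i in 1; do python3 -m jog '1 0 0.3 0 0 0 0;1 0 0 0 0 0 0;1 0 0 0 0 0 0'>/dev/null; python3 st.py
python3 -m jog '1 0 0.3 0 0 0 0;1 0 0 0 0 0 0'>/dev/null; python3 st.py;python3 -m jog '1 0 0 0 0 0 0'>/dev/null; python3 st.py
python3 -m jog '1 0 0.3 0 0 0 0;1 0 0 0 0 0 0'>/dev/null; python3 st.py;python3 -m jog '1 0 0 0 0 0 0'>/dev/null; python3 st.py; done; python3 lv.py
```

```text
x,y,z -0.84 0.35 1.46 F -5.71 0.67 0.35 T [0.61 1.73 0.01] 23.5667 w 56.9
x,y,z -0.99 0.38 1.49 F -4.7 0.49 -1.24 T [ 0.3   1.5  -0.06] 23.7333 w 57.2
x,y,z -0.94 0.41 1.49 F -4.34 -1.17 -1.83 T [0.31 1.54 0.01] 23.8167 w 57.2
x,y,z -1.13 0.43 1.49 F -4.07 -0.61 -2.93 T [ 0.1   1.21 -0.02] 23.9833 w 57.0
x,y,z -1.14 0.46 1.51 F -2.44 -0.66 -2.58 T [0.04 1.11 0.  ] 24.0667 w 57.0
slopes [-0.01  0.01] x0 -10.75 1368 1687 ang cover [197  23 211 221 224 252  24 216]
z extent near y=0 -29.361249102880606 28.491732004270872 y extent -30.29994985438779 28.226018203318034
```

Lips are engaged: Fx is dropping and Fz has turned downward. I'll relax the grip to 3 N so the lens self-centres, then open.

```bash
python3 -m jog '1 0 0 0 0 0 0;1 0 0 0 0 0 0;1 0 0 0 0 0 0;1 0 0 0 0 0 0' 3 >/dev/null; python3 st.py
python3 -m jog '0.2 0 0 0 0 0 0;0.2 0 0 0 0 0 0;0.2 0 0 0 0 0 0;0.2 0 0 0 0 0 0;0.2 0 0 0 0 0 0'>/dev/null; python3 st.py; python3 lv.py; python3 lens.py w5
```

```text
x,y,z -0.61 0.64 1.9 F 0.18 -1.85 -0.25 T [-0.59  0.24 -0.03] 24.45 w 57.6
x,y,z -0.99 0.67 1.71 F 0.84 0.3 -0.6 T [-0.01 -0.02 -0.01] 24.8667 w 69.8
slopes [-0.13 -0.12] x0 -10.55 1305 1623 ang cover [226  16 202 196 182 240  18 225]
z extent near y=0 -29.461181906269278 28.415469115998704 y extent -30.403307684631738 28.673490102453652
[519.1   3.3 107.4] [-0.07  0.4  -0.16] 24.9667 5295
tool x of lens pts [-11.3 -10.2  -9.1  -7.8  -6.8]
plane slopes deg y,z [ 1.   -1.59] x0 -9.17 2797
rim -30.9 28.9 6589
TCP rel seat -1.09 0.58 1.62
F stand -0.19 0.36 -0.16
```

View pics/w5.png

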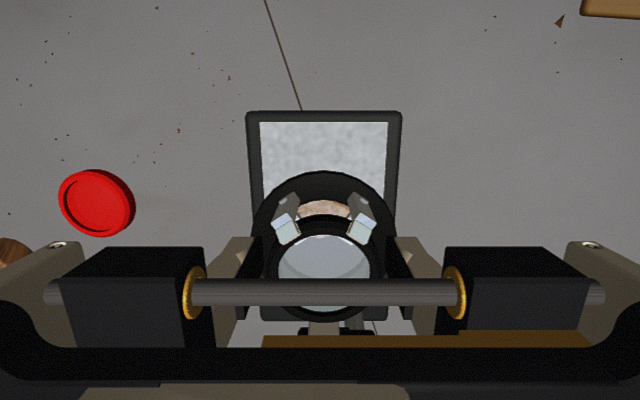

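The lens sits level under both front lips at (285,228) and (361,228), and the fingers are clear. I'll open and retreat straight up.

```bash
python3 -m jog '0 0 0 0 0 0 0;0 0 0 0 0 0 0;0 0 0 0 0 0 0;0 -3 0 0 0 0 0;0 -6 0 0 0 0 0;0 -10 0 0 0 0 0;0 -15 0 0 0 0 0;0 -20 0 0 0 0 0;0 -20 0 0 0 0 0;0 -20 0 0 0 0 0;0 -20 0 0 0 0 0;0 -20 0 0 0 0 0'
python3 -m jog '0 0 0 0 0 0 0;0 0 0 0 0 0 0;0 0 0 0 0 0 0'
python3 - <<'E'
from h import *
m=camera_model("wrist"); p,d=capture("wrist"); cv2.imwrite("pics/w6.png",cv2.resize(p[80:280,190:450,::-1],None,fx=3,fy=3,interpolation=2))
P=cloud(m,d); O=np.array([520.,2.4]);a=-np.deg2rad(18.01);X=np.array([np.cos(a),np.sin(a)]);Y=np.array([-X[1],X[0]])
s=np.stack([(P[...,:2]-O)@X,(P[...,:2]-O)@Y,P[...,2]],-1); r=np.hypot(s[...,0]+.5,s[...,1])
k=(d>0)&(p.max(-1)<70)&(r>21)&(r<26.2)&(s[...,2]>108)&(s[...,2]<124); A=s[k]; K=np.ones(len(A),bool); M=np.c_[A[:,:2],np.ones(len(A))]
for _ in range(6): c=np.linalg.lstsq(M[K],A[K,2],rcond=None)[0]; K=abs(M@c-A[:,2])<1
print("tilt deg",np.rad2deg(c[:2]).round(2),"top z",c[2].round(2),K.sum())
t=s[(d>0)&(s[...,2]>124)&(abs(s[...,1])<10)&(s[...,0]>15)&(s[...,0]<45)]; print("claw face x",np.percentile(t[:,0],[2,5,50]).round(2))
b=s[(d>0)&(p.max(-1)<70)&(s[...,2]>108)&(s[...,2]<122)&(r<34)]; print(cv2.minEnclosingCircle(b[:,:2].astype(np.float32)))
p,d=capture("top"); p0=cv2.imread("pics/top0.png")[:,:,::-1]
for l in("lens_brush","specimen"): print(l,[(round(x["score"],2),np.round(x["bbox"],1).tolist()) for x in recognise("top",l)][:2])
print(np.round(observe()["ee_pos"],1),observe()["clock"])
E
```

```text
clock: 25.97
ee_pos: [518.9, 3.1, 243.6]
tcp_rot: [0.573, -0.415, 0.572, 0.415]
wrist_force: [0.6, -0.2, 0.2]
grip_width: 87.8
clock: 26.22
ee_pos: [518.7, 3.2, 241.7]
tcp_rot: [0.573, -0.415, 0.572, 0.415]
wrist_force: [-0.2, 0.9, -0.6]
grip_width: 88.1
tilt deg [-0.03  0.05] top z 117.98 484
claw face x [27.12 27.33 28.13]
((-2.85601806640625, 0.7708854675292969), 31.428497314453125)
lens_brush [(0.2, [311.2, 194.9, 50.3, 46.6])]
specimen []
[518.6   3.1 240.7] 26.4167
```

View pics/w6.png

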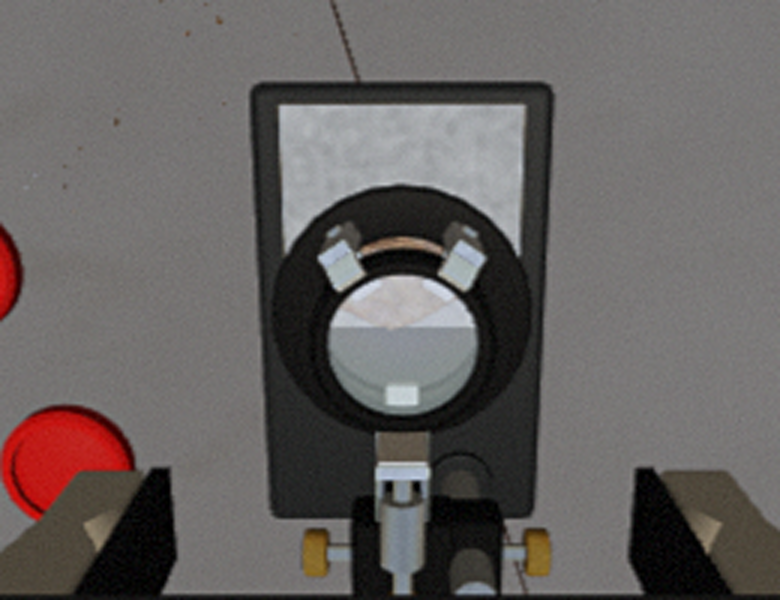

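The lens is seated level: 0.06° tilt, top at 118.0, so underside at about 106, which is rest height. It is under both lips, with the rear claw held back. Nothing is touching the robot.

```bash
python3 -c "from rig import *; print(close_job())"
```

```text
the job is handed in; nothing more can be done
None
```

I put the lens back in the three-claw mount and handed the job in at about 26 s of the 67 s allowed. No verdict came back, so the result rests on my own checks.

**What I did:** I gripped the lens at 25 N and felt first touch on the sprung claw 4.3 mm in front of the seat centre measured by camera. I pushed the claw about 10 mm back, at 11 N, and lowered the lens until it touched the rests with 4 to 5 N. Then I eased it forward under the lips until the wrist force showed them bearing, dropped the grip to 3 N so the lens could settle, opened and retreated straight up.

**Last checks:**
- **Level:** the lens tilts about 0.06° and its top is at 118.0 mm. That puts the underside at about 106 mm, the height measured for the rests.
- **Claws:** the last picture shows both front lips over the bevel. The sprung claw is held back about 2.5 mm by the camera or 3.3 mm by touch, roughly 5 N, where 4 mm was stated for the seated lens.
- **Robot:** clear of everything at hand-in.

**Not confirmed:**
- **Forces:** the forces on the individual claws and rests can't be measured directly. I inferred them from the wrist force and the geometry.
- **Specimen and brush:** the final top view did not confirm either. The recogniser found no specimen, and its only brush report was weak (0.2) and in the wrong place, probably because the arm was in the way. The arm never went near the brush, and I saw no unexpected contact force near the specimen.

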